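# Lock the boot stand's spring plate level

## Robot

A 6-joint arm with a two-finger parallel gripper is mounted at the origin on the work surface. World frame = base frame: x ahead of the robot, y to its left, z up, the work surface at z = 0. Lengths are in mm, angles in rad, forces in N, time in s.
With the tool pointing down it reaches from about 400 to 925 mm from the base axis. Payload 12.5 kg.
Tool frame: the origin (TCP) lies midway between the tips of the shut fingers; the grasp point (between the pads) lies 19 mm behind it (env.tcp_to_grasp is the distance from the TCP to the grasp point, in mm); z points along the fingers, y is the line along which they close (so a half turn about z gives the same grasp; the last joint's range is limited). The gripper opens to 95 mm and grips with 3 to 60 N. Pads are 20 mm wide; open, the fingers measure 119 mm over their backs; the gripper's body (75 mm by 180 mm) begins 59 mm behind the grasp point.
Start: joints at [1.241, 0.491, 1.559, -0, 1.092, -0.106], TCP at [138.693, 609.439, 177.861] pointing down, gripper open.
Joint ranges: [-3.1, 3.1], [-0.84, 2.19], [0.05, 2.79], [-1.13, 4.28], [0.06, 2.93], [-2.69, 2.69]. Speed limits (rad/s): [2.22, 2.22, 2.79, 3.14, 3.14, 3.14].

## Interface

Orientations are given as [roll, pitch, yaw] about the fixed x, y, z axes, in that order (R = Rz(yaw) Ry(pitch) Rx(roll)).
In Python, from cell import env gives the robot as it stands. The module is installed in compiled form; this text tells all that it offers.
- The arm moves only by the tool step_arm, never from a script. Its argument "plan" is a list that holds one entry, the list of rows, each a list of 5 numbers: the shift along the tool's x, y, z in mm, then the turn about the tool's z in degrees, then the opening, from -1 (shut) to 1 (fully open). A call has 1 to 8 rows; each row is the pose to reach, as a shift and turn from the pose commanded when the call began, along the tool's axes at that moment; what a row does not reach only later rows make up. A row lasts 1/12 s, in which the tool goes at most 41.7 mm and 7.16 degrees, less where a joint would pass 70% of its speed; a pose out of reach is approached as far as the arm can. A call with a gripper value outside its range is refused whole. The fingers move at their own pace and stop on an object; the grip force is fixed at half the most. Time passes only in rows, so rows that repeat a pose let the fingers close. It gives the time, the measured TCP pose, the force, the opening and the grip force at its end, in the units of the state.
- env.state(): the state, without advancing time (a new reading comes with each control period).
- env.read_camera(name): name is "side" or "top"; returns the picture (384x512x3 uint8, blue, green, red); there is no depth.
- env.get_calibration(name): a dict with "K" (3x3 intrinsics, pixels), "D" ([k1, k2, p1, p2, k3] as OpenCV has them; the pictures are not rectified), "extrinsics" (4x4, takes a point from world to camera coordinates). Camera axes: x right, y up, looking along -z (the intrinsics and any distortion apply to the point x, -y, -z); pixel columns grow to the right and rows downward; lengths in mm; the calibration is good to about 2 mm. A picture is of the moment at which its call begins. get_calibration takes no time and is no camera call.
- env.job_done(): hands the job in; it is judged then, once.
The state is a dict: "t": time; "joints": joint angles; "qvel": joint speeds; "tau": joint torques, N m; "eef_pos": TCP position; "tcp_rot": TCP orientation; "ft_force": force on the tool from outside, world axes, zero at the start; "moment": the same for the moment, N m; "opening": opening from 0.0 (shut) to 1.0 (fully open); "grip_force": force on a finger pad.
Only numpy, scipy, OpenCV 4.12 (cv2) and the standard library are available. Lean on these libraries where they do the work, as an engineer would, in place of code of your own. Each camera call takes 0.05 s, during which the arm holds its last target. There are 200 camera calls.

## Task

Get the boot stand ready for wet boots: press its green spring plate down until it lies level with the steel tongue resting on the catch, then, keeping it down, slide the wooden peg slide with the red peg fully home so that the catch holds the plate level when you let go. The brass catch bends easily, so feel for it and do not force it, and leave the other things where they are.

Things in the scene. Friction and masses are not known exactly. Their poses are not given: they have to be found in the camera images.
- stand: Boot stand: dark wooden base 350 x 440 x 30 mm, fixed to the shelf. Origin: centre of its underside. x points from the plate's free edge to the hinge (away from the robot at yaw 0), y towards the brass catch, z up; only its yaw varies. A steel rail with three plain drying pegs runs along its far (+x) edge, up to 140 mm above the shelf.
- hinge_mid (a point): Middle of the plate's hinge axis, which runs along the stand's y; 120 mm along +x from the stand's origin and 75 mm up. Fixed.
- plate (a joint): Angle of the green spring plate (200 mm hinge to free edge, 220 wide, 6 thick), rad: 0 = level, positive = free edge raised; the underside plane holds the hinge axis. Rests at about 0.31 to 0.37. Sprung and damped: at the peg slide it needs a push growing from 0 to about 7 to 10 N at level, plus about 1 N per 10 mm/s of speed; let go, it rises again.
- peg (a joint): Travel of the wooden peg slide along its steel rail on the plate, m: 0 to 0.012 at the start, about 0.052 when fully home in the catch; grows along the stand's +y. Dry friction about 1.5 N; it stays where it is left.
- press_pad (a point): Middle of the free flat top (46 x 48 mm) of the wooden peg slide, behind its red peg; moves and tilts with it. 170 mm from the hinge axis along the plate, 28 mm above the plate's underside plane. The slide block is 46 (x) x 74 (y) x 20 mm. The red peg, 22 mm across and 39 mm tall above the block, stands with its axis 37 mm further along +y.
- tongue_tip (a point): Tip of the slide's steel tongue: a 10 x 10 mm square bar, square-ended, along the stand's y, pointing to +y; this point is in the middle of its end face, 184 mm from the hinge axis along the plate and 18 mm above the plate's underside plane.
- catch_post: Steel post of the brass catch beside the plate; origin: middle of its foot. The jaw on it opens to -y: a ledge, a lip 12 mm above it that starts 36 mm further along +y, a closed back 33 mm further. Jaw height is set by hand and not measured: ledge 79 to 93 mm over the shelf; the tongue meets it at plate angle -0.05 to 0.03 and has 2 mm play under the lip. Over 16 N bends it.
- wax_tin: Yellow wax tin, 56 mm across, 28 mm high, loose on the stand's base; origin under its centre. Leave alone.
- lantern: Tin lantern, 116 mm across, 225 mm high, loose; origin under its centre. Leave alone.
- clay_jar: Clay jar, 124 mm across, 130 mm high, loose; origin under its centre. Leave alone.
- bottle_opener: Cast iron bottle opener, 155 mm long, 10 mm high, lying loose; origin near its middle. Leave alone.
- boot_brush: Boot brush, 160 x 50 x 42 mm, loose; origin under its centre. Leave alone.
- enamel_mug: Blue enamel mug, 80 mm across, 80 mm high, loose; origin under its centre. Leave alone.

How it is judged:
By the outcome, as a careful person would: the job done as asked, in the order asked, and still so for the second after the job is handed in, with the robot touching nothing.
It also fails if it takes over 64 s, if anything falls off the work surface, if the arm or the gripper's body presses on something with over 40 N, if the wrist force passes 120 N, or if a joint passes its speed limit or range.

## Working session

There is one attempt and no reset: what is moved stays moved. The work goes in short steps, Python scripts to look and compute and a tool call to move; the robot and the scene stay as the last step left them, time stands still between calls to the robot, and variables do not carry over. Pictures are saved under pics/ and viewed, at most 10 in all, crops included, and the job is handed in when it is done.

Besides the shell and the picture viewer there is one more tool, called after ">>>" by a JSON object that holds its "name" and its "arguments", one argument or row to a line. step_arm: Moves the arm, as the interface text tells. Its arguments: {"type":"object","properties":{"plan":{"type":"array"}},"required":["plan"]}

```bash
mkdir -p pics; python3 - <<'E'
from cell import env
import cv2
for n in("side","top"):
    cv2.imwrite(f"pics/{n}0.png",env.read_camera(n))
    c=env.get_calibration(n);print(n,c)
print(env.state())
E
```

```text
side {'K': array([[425.72816361,   0.        , 254.14397297],
       [  0.        , 425.72816361, 192.18675835],
       [  0.        ,   0.        ,   1.        ]]), 'D': array([-0.03790752,  0.        ,  0.        ,  0.        ,  0.        ]), 'extrinsics': array([[ 9.63104300e-01, -2.68891742e-01,  1.12844098e-02,
        -5.51585300e+02],
       [ 1.79744873e-01,  6.73877097e-01,  7.16645965e-01,
        -1.71246604e+02],
       [-2.00304488e-01, -6.88176496e-01,  6.97345841e-01,
        -1.40677251e+03],
       [ 0.00000000e+00,  0.00000000e+00,  0.00000000e+00,
         1.00000000e+00]])}
top {'K': array([[366.4946949 ,   0.        , 253.69043804],
       [  0.        , 366.4946949 , 187.41630873],
       [  0.        ,   0.        ,   1.        ]]), 'D': array([-0.01513359,  0.        ,  0.        ,  0.        ,  0.        ]), 'extrinsics': array([[-4.81520411e-03, -9.99917833e-01,  1.18802587e-02,
        -3.67922502e+00],
       [ 9.87690354e-01, -2.89815691e-03,  1.56394900e-01,
        -5.72156041e+02],
       [-1.56347619e-01,  1.24870903e-02,  9.87623154e-01,
        -1.43571269e+03],
       [ 0.00000000e+00,  0.00000000e+00,  0.00000000e+00,
         1.00000000e+00]])}
{'t': 0.1, 'joints': array([ 1.24141885e+00,  4.91495607e-01,  1.55938141e+00, -3.32991275e-05,
        1.09168073e+00, -1.05583191e-01]), 'qvel': array([-6.04811211e-05, -1.58943921e-03, -1.59140447e-03, -1.70518154e-03,
        5.68358804e-04,  5.62849866e-04]), 'tau': array([ 1.93095409e-03, -6.13619828e+01, -2.58604485e+01,  6.93818950e-02,
        4.70787473e-02, -6.28185035e-05]), 'eef_pos': array([138.6044957 , 609.18868937, 177.32492271]), 'tcp_rot': array([-3.14062982e+00, -7.23382935e-05,  2.91781370e+00]), 'ft_force': array([-0.67105205,  0.50285123, -0.10392908]), 'moment': array([ 0.00939568, -0.01141336, -0.0090429 ]), 'grip_force': 0.0, 'opening': 1.0013169544558642}
```

View pics/side0.png

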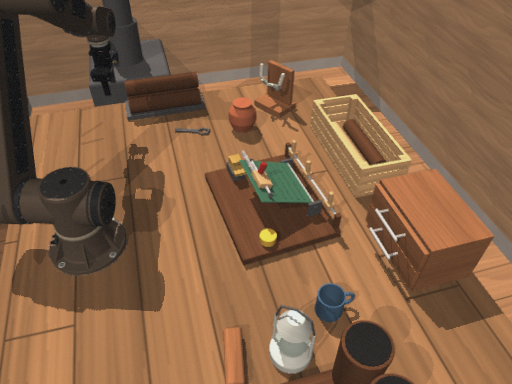

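View pics/top0.png

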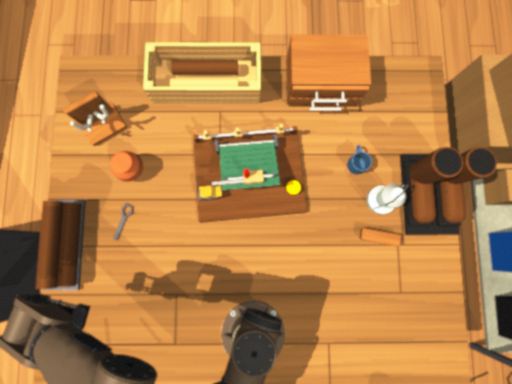

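```bash
cat > h.py <<'E'
from cell import env
import cv2, numpy as np
def cam(n):
    c=env.get_calibration(n);E=np.array(c['extrinsics']);return np.array(c['K']),np.array(c['D']),E
F=np.diag([1,-1,-1.])
def proj(n,P):
    K,D,E=cam(n);R=F@E[:3,:3];t=F@E[:3,3]
    return cv2.projectPoints(np.array(P,float).reshape(-1,1,3),cv2.Rodrigues(R)[0],t,K,D)[0].reshape(-1,2)
def ray(n,uv):
    K,D,E=cam(n);p=cv2.undistortPoints(np.array(uv,float).reshape(-1,1,2),K,D).reshape(-1,2)
    R=F@E[:3,:3];t=F@E[:3,3];d=np.c_[p,np.ones(len(p))]@R;return -R.T@t,d/np.linalg.norm(d,axis=1)[:,None]
def onz(n,uv,z):
    o,d=ray(n,uv);return o+d*((z-o[2])/d[:,2])[:,None]
def tri(a,b):
    o1,d1=ray('side',a);o2,d2=ray('top',b);d1=d1[0];d2=d2[0]
    s=np.linalg.lstsq(np.c_[d1,-d2],o2-o1,rcond=None)[0];p,q=o1+s[0]*d1,o2+s[1]*d2
    return (p+q)/2,np.linalg.norm(p-q)
E
python3 - <<'E'
from h import *
s=cv2.imread('pics/side0.png')[140:260,195:345];t=cv2.imread('pics/top0.png')[115:230,180:320]
cv2.imwrite('pics/sc.png',cv2.resize(s,None,fx=5.3,fy=5,interpolation=cv2.INTER_CUBIC)[:600,:800])
cv2.imwrite('pics/tc.png',cv2.resize(t,None,fx=5,fy=5,interpolation=cv2.INTER_CUBIC))
for n in('side','top'):
    im=cv2.imread(f'pics/{n}0.png');hsv=cv2.cvtColor(im,cv2.COLOR_BGR2HSV)
    for nm,lo,hi in(('green',(60,80,30),(90,255,255)),('red',(0,190,90),(4,255,255)),('yel',(20,150,100),(32,255,255))):
        m=cv2.inRange(hsv,lo,hi)
        for c in cv2.findContours(m,0,1)[0]:
            if cv2.contourArea(c)>8:
                M=cv2.moments(c);print(n,nm,cv2.contourArea(c),M['m10']/M['m00'],M['m01']/M['m00'],cv2.boundingRect(c), cv2.approxPolyDP(c,3,True).reshape(-1,2).tolist() if nm=='green' else '')
E
```

```text
side green 1204.5 280.91324200913243 184.30040127300398 (240, 160, 71, 43) [[240, 160], [262, 201], [310, 201], [286, 164], [267, 162], [274, 193], [268, 199]]
side yel 190.0 267.47456140350874 235.90438596491225 (259, 228, 18, 18) 
top green 1609.0 248.55469235550032 161.32525378081624 (219, 143, 60, 47) [[273, 143], [219, 148], [223, 179], [240, 175], [245, 166], [276, 174], [262, 184], [226, 185], [223, 189], [278, 184]]
top red 10.5 246.15873015873015 172.44444444444443 (245, 170, 4, 6) 
top yel 198.0 210.24663299663297 191.42929292929293 (199, 186, 24, 12) 
top yel 183.5 293.33151680290644 186.90463215258856 (285, 179, 17, 16)
```

View pics/sc.png

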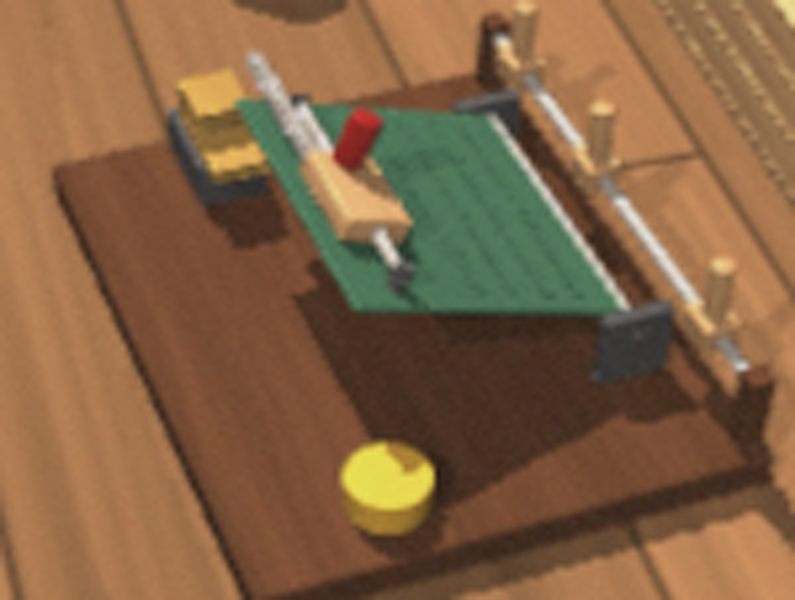

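View pics/tc.png

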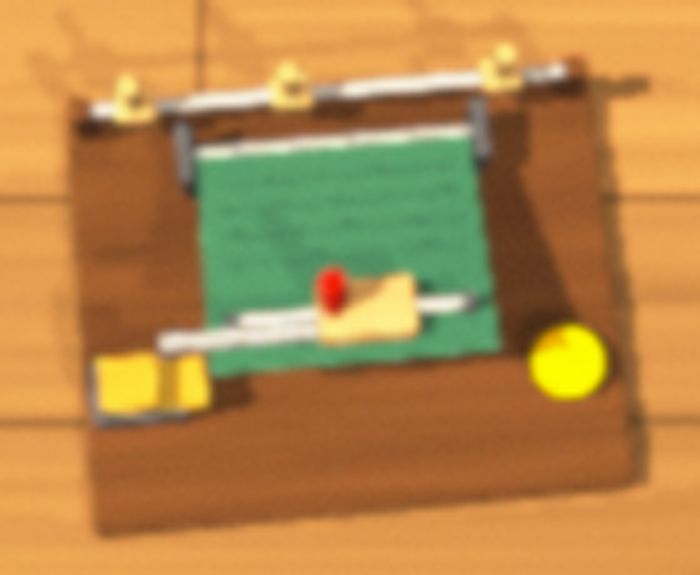

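```bash
python3 - <<'E'
from h import *
T=lambda p:[180+p[0]/5,115+p[1]/5]
S=lambda p:[195+p[0]/5.3,140+p[1]/5]
np.set_printoptions(precision=1,suppress=True)
a=onz('top',[T((98,535)),T((632,487))],30);print(a,np.linalg.norm(a[0]-a[1]))
print('side corners',onz('side',[S((58,172)),S((245,592))],30))
h=onz('top',[T((195,153)),T((472,130))],78);print('hinge top',h,h.mean(0),np.linalg.norm(h[0]-h[1]))
hs=onz('side',[S((492,115)),S((628,305))],78);print('hinge side',hs,hs.mean(0),np.linalg.norm(hs[0]-hs[1]))
for nm,s,t in(('freeL',(240,100),(213,373)),('freeR',(355,310),(500,350)),('tip',(255,58),(160,343)),('pegtop',(368,118),(333,277)),('blk +y-x',(308,155),(318,340)),('blk -y-x',(342,235),(418,337)),('blk -y+x',(408,218),(416,275)),('catchlip',(182,85),(95,410))):
    print(nm,*tri([S(s)],[T(t)]))
E
```

```text
[[ 434.5  211.9   30. ]
 [ 471.5 -218.9   30. ]] 432.3618821038335
side corners [[ 439.7  205.1   30. ]
 [ 471.2 -211.8   30. ]]
hinge top [[737.5 133.1  78. ]
 [756.3 -89.9  78. ]] [746.9  21.6  78. ] 223.8507889655312
hinge side [[740.8 135.8  78. ]
 [760.8 -76.4  78. ]] [750.8  29.7  78. ] 213.19905111063972
freeL [549.5 111.4 152.7] 4.5211412764498125
freeR [ 566.  -103.7  150.8] 3.3581752668405738
tip [570.9 151.1 155.1] 2.629721123269279
pegtop [611.3  21.5 197.1] 0.7510102952790474
blk +y-x [573.3  32.7 162.9] 6.044781809485691
blk -y-x [575.3 -41.9 157. ] 4.001670770014015
blk -y+x [620.  -40.4 160.6] 0.19247480378950832
catchlip [530.2 207.   94. ] 5.79419351184638
```

>>> {"name": "step_arm", "arguments": {
  "plan": [
    [[0,0,-40,-6,-1],[-588,-500,-47,-17.6,-1],[-588,-500,-47,-17.6,-1],[-588,-500,-47,-17.6,-1],[-588,-500,-47,-17.6,-1],[-588,-500,-47,-17.6,-1],[-588,-500,-47,-17.6,-1],[-588,-500,-47,-17.6,-1]]
  ]
}}

```text
t: 0.77
eef_pos: [314.0, 374.1, 220.4]
tcp_rot: [-3.142, -0.0, -3.058]
ft_force: [0.8, 0.9, -0.4]
opening: 0.498
grip_force: 0.0
```

>>> {"name": "step_arm", "arguments": {
  "plan": [
    [[-254,-406,0,0,-1],[-254,-406,0,0,-1],[-254,-406,0,0,-1],[-254,-406,0,0,-1],[-254,-406,0,0,-1],[-254,-406,0,0,-1],[-254,-406,0,0,-1],[-254,-406,0,0,-1]]
  ]
}}

```text
t: 1.43
eef_pos: [513.9, 107.0, 220.4]
tcp_rot: [3.141, -0.0, -3.058]
ft_force: [0.6, 0.8, 0.8]
opening: 0.011
grip_force: 0.0
```

>>> {"name": "step_arm", "arguments": {
  "plan": [
    [[-77,-123,0,0,-1],[-77,-123,0,0,-1],[-77,-123,0,0,-1],[-77,-123,0,0,-1],[-77,-123,0,0,-1],[-77,-123,0,0,-1],[-77,-123,0,0,-1]]
  ]
}}

```text
t: 2.02
eef_pos: [599.5, -6.6, 220.1]
tcp_rot: [3.141, -0.001, -3.058]
ft_force: [0.5, -0.3, -0.8]
opening: 0.006
grip_force: 0.0
```

```bash
python3 - <<'E'
from h import *
s=env.read_camera('side');t=env.read_camera('top')
print(env.state()['eef_pos'],env.state()['ft_force'])
a=cv2.resize(s[130:230,210:330],(600,500),interpolation=cv2.INTER_CUBIC);cv2.imwrite('pics/a.png',a)
p=env.state()['eef_pos'];print(proj('side',[p]))
E
```

```text
[599.50863565  -6.06226567 220.63827493] [-1.12655679 -0.07377947  0.15499305]
[[263.44912148 164.03045095]]
```

View pics/a.png

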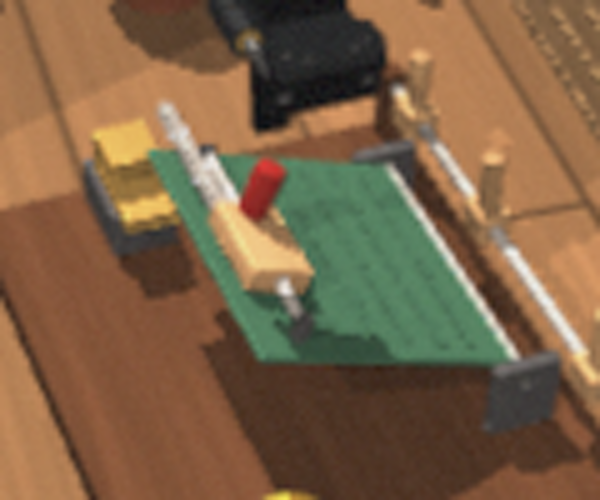

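```bash
python3 - <<'E'
from h import *
t=env.read_camera('top');s=env.read_camera('side')
p=env.state()['eef_pos'];print(p,proj('side',[p,p+[0,0,78]]),proj('top',[p,p+[0,0,78]]))
a=cv2.resize(s[90:210,200:320],(600,600),interpolation=cv2.INTER_CUBIC)
b=cv2.resize(t[120:240,180:220+20],(300,600))
b=cv2.resize(t[130:250,190:310],(600,600),interpolation=cv2.INTER_CUBIC)
for im,n,o in((a,'side',(200,90)),(b,'top',(190,130))):
    for z in(0,40,78):
        q=(proj(n,[p+[0,0,z]])[0]-o)*5;cv2.circle(im,tuple(int(v) for v in q),3,(255,0,255),-1)
cv2.imwrite('pics/b.png',cv2.resize(np.hstack([a,b]),(800,400)))
E
```

```text
[599.70869458  -6.14139218 220.80752328] [[263.51714689 163.99542533]
 [264.18702565 144.74003106]] [[254.30443123 172.12471818]
 [254.61783973 167.54920254]]
```

View pics/b.png

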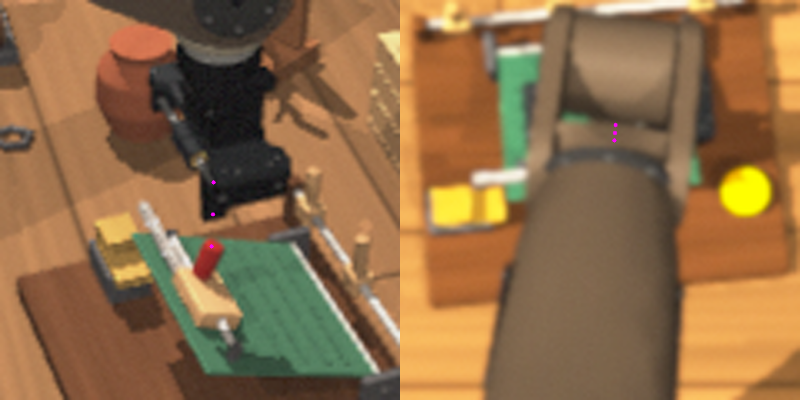

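```bash
python3 - <<'E'
from h import *
print(proj('side',[[0,0,0]]),proj('top',[[0,0,0]]))
s=cv2.imread('pics/side0.png');t=cv2.imread('pics/top0.png')
p=np.array([138.6,609.2,177.3]);yt=np.array([.222,.975,0])
a=cv2.resize(s[20:140,50:170],(600,600),interpolation=cv2.INTER_CUBIC)
for k in(-47,0,47):
  for z in(0,40,78):
    q=(proj('side',[p+[0,0,z]+k*yt])[0]-(50,20))*5;cv2.circle(a,tuple(int(v) for v in q),3,(255,0,255),-1)
print(proj('top',[p]))
c=env.read_camera('side')
b=cv2.resize(c[130:190,235:295],(600,600),interpolation=cv2.INTER_CUBIC)
b=np.clip(b.astype(float)*1.6,0,255).astype(np.uint8)
cv2.imwrite('pics/c.png',cv2.resize(np.hstack([a,b]),(800,400)))
E
```

```text
[[ 88.28561396 243.67957504]] [[252.75349886 333.11965855]]
[[ 78.78906297 304.50510401]]
```

View pics/c.png

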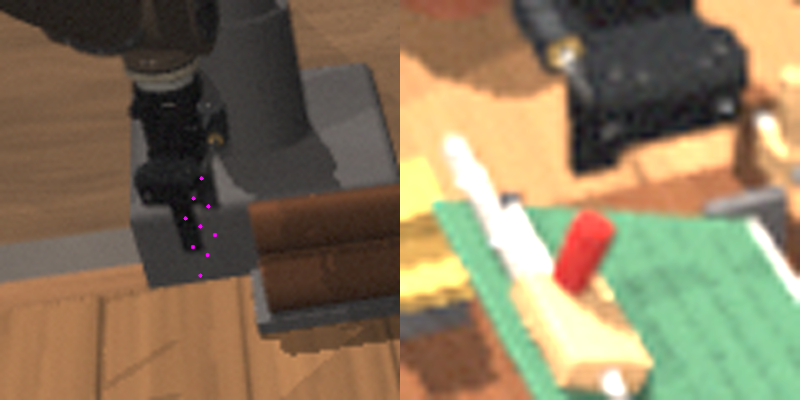

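>>> {"name": "step_arm", "arguments": {
  "plan": [
    [[0,-4,0,0,-1],[0,-4,8,0,-1],[0,-4,16,0,-1],[0,-4,24,0,-1],[0,-4,32,0,-1],[0,-4,40,0,-1],[0,-4,40,0,-1]]
  ]
}}

```text
t: 2.85
eef_pos: [599.7, -11.0, 178.3]
tcp_rot: [3.141, -0.003, -3.058]
ft_force: [-1.1, -0.4, -0.7]
opening: 0.003
grip_force: 0.0
```

```bash
python3 - <<'E'
from h import *
c=env.read_camera('side');st=env.state();p=st['eef_pos'];print(p,st['ft_force'],proj('side',[p]))
b=cv2.resize(c[135:195,225:305],(800,600),interpolation=cv2.INTER_CUBIC)
b=np.clip(b.astype(float)*1.6,0,255).astype(np.uint8)
cv2.imwrite('pics/d.png',b)
E
```

```text
[600.01164747 -11.07759268 179.31222372] [ 0.40773437 -0.16517456 -0.59940759] [[263.69733627 174.58837413]]
```

View pics/d.png

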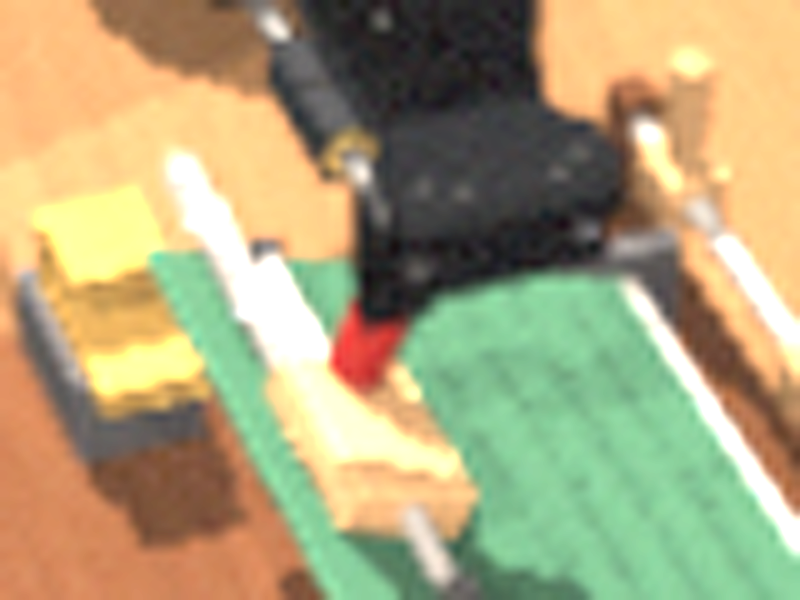

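>>> {"name": "step_arm", "arguments": {
  "plan": [
    [[0,0,3,0,-1],[0,0,6,0,-1],[0,0,9,0,-1],[0,0,12,0,-1],[0,0,15,0,-1],[0,0,18,0,-1],[0,0,18,0,-1]]
  ]
}}

```text
t: 3.48
eef_pos: [600.2, -11.1, 161.8]
tcp_rot: [3.141, -0.001, -3.058]
ft_force: [-0.3, 0.4, -0.6]
opening: 0.002
grip_force: 0.0
```

>>> {"name": "step_arm", "arguments": {
  "plan": [
    [[0,0,2,0,-1],[0,0,4,0,-1],[0,0,6,0,-1],[0,0,8,0,-1],[0,0,10,0,-1],[0,0,12,0,-1],[0,0,12,0,-1]]
  ]
}}

```text
t: 4.07
eef_pos: [600.3, -11.1, 150.0]
tcp_rot: [3.141, -0.001, -3.058]
ft_force: [0.6, 0.2, 0.3]
opening: 0.005
grip_force: 0.0
```

```bash
cat > g.py <<'E'
from h import *
c=env.read_camera('side');st=env.state();print(st['eef_pos'],st['ft_force'],st['t'])
hsv=cv2.cvtColor(c,cv2.COLOR_BGR2HSV);m=cv2.inRange(hsv,(60,80,30),(90,255,255))
q=max(cv2.findContours(m,0,1)[0],key=cv2.contourArea);print(cv2.boundingRect(q),cv2.approxPolyDP(q,3,True).reshape(-1,2).tolist())
E=lambda th,y:np.array([628.5,12.5,0])+(120-200*np.cos(th))*np.array([.9966,.0829,0])+y*np.array([-.0829,.9966,0])+np.array([0,0,75+200*np.sin(th)])
for th in(.36,.3,.2,.1,0): print(th,proj('side',[E(th,110),E(th,-110)]).round(1).tolist())
cv2.imwrite('pics/last.png',np.clip(cv2.resize(c[135:215,215:315],(750,600),interpolation=cv2.INTER_CUBIC).astype(float)*1.5,0,255).astype(np.uint8))
E
python3 g.py
```

```text
[600.34132429 -11.12563467 150.24315967] [ 0.33110614  0.24652219 -0.55486817] 4.1167
(267, 164, 44, 39) [[267, 173], [273, 182], [270, 189], [277, 194], [269, 201], [310, 201], [286, 164], [284, 169]]
0.36 [[240.1, 160.7], [262.8, 202.8]]
0.3 [[239.1, 163.4], [261.5, 205.6]]
0.2 [[237.9, 167.8], [259.9, 210.1]]
0.1 [[237.2, 172.2], [259.0, 214.6]]
0 [[237.0, 176.4], [258.6, 218.8]]
```

```bash
cat >> g.py <<'E'
m[:,:225]=0;m[:,320:]=0;m[:150]=0;m[225:]=0
ys,xs=np.nonzero(m);i=xs.argmin();print('L corner',xs[i],ys[ys>0][xs==xs[i]],'bottom',ys.max(),xs[ys==ys.max()].min())
for x in (244,248,256,258,260,264): 
    k=ys[xs==x]; print(x,(k.min(),k.max()) if len(k) else None)
E
python3 g.py | tail -7; python3 - <<'E'
import cv2,numpy as np
c=cv2.imread('pics/side0.png');m=cv2.inRange(cv2.cvtColor(c,cv2.COLOR_BGR2HSV),(60,80,30),(90,255,255))
for x in (240,244,248,256,258,260,264):
    k=np.nonzero(m[150:225,x])[0]+150;print(x,k.min() if len(k) else None,k.max() if len(k) else None)
E
```

```text
L corner 240 [160] bottom 202 307
244 (np.int64(161), np.int64(168))
248 (np.int64(168), np.int64(175))
256 (np.int64(162), np.int64(190))
258 (np.int64(162), np.int64(193))
260 (np.int64(189), np.int64(198))
264 (np.int64(190), np.int64(201))
240 160 160
244 161 168
248 168 175
256 162 190
258 162 193
260 189 198
264 189 201
```

View pics/last.png

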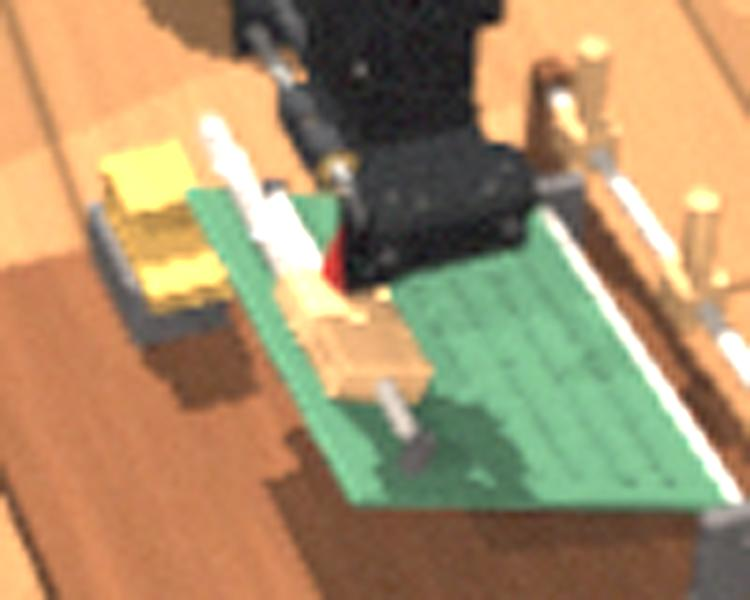

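>>> {"name": "step_arm", "arguments": {
  "plan": [
    [[0,0,2,0,-1],[0,0,4,0,-1],[0,0,6,0,-1],[0,0,8,0,-1],[0,0,10,0,-1],[0,0,12,0,-1],[0,0,14,0,-1],[0,0,14,0,-1]]
  ]
}}

```text
t: 4.83
eef_pos: [600.2, -11.1, 136.0]
tcp_rot: [3.141, -0.001, -3.058]
ft_force: [0.4, 0.4, -0.2]
opening: 0.005
grip_force: 0.0
```

```bash
python3 g.py | grep -v '^0'
```

```text
[600.344461   -11.11038142 136.23366669] [ 0.52762589  0.55930273 -0.35065594] 4.8833
(240, 160, 71, 43) [[240, 160], [262, 201], [278, 201], [276, 197], [280, 201], [310, 201], [287, 166], [284, 172], [269, 175], [275, 187], [273, 192], [278, 192], [272, 199], [266, 199], [265, 190], [256, 186], [245, 162]]
L corner 240 [160] bottom 202 307
244 (np.int64(161), np.int64(168))
248 (np.int64(168), np.int64(175))
256 (np.int64(163), np.int64(190))
258 (np.int64(164), np.int64(193))
260 (np.int64(189), np.int64(198))
264 (np.int64(189), np.int64(201))
```

>>> {"name": "step_arm", "arguments": {
  "plan": [
    [[0,0,2,0,-1],[0,0,4,0,-1],[1,0,6,0,-1],[2,0,8,0,-1],[3,0,10,0,-1],[4,0,12,0,-1],[5,0,14,0,-1],[5,0,14,0,-1]]
  ]
}}

```text
t: 5.55
eef_pos: [595.2, -11.5, 122.1]
tcp_rot: [3.141, -0.0, -3.058]
ft_force: [1.3, -0.4, 1.3]
opening: 0.006
grip_force: 0.4
```

```bash
python3 g.py | grep -v '^0'
```

```text
[595.22822637 -11.55041132 122.26556613] [-0.05848184 -0.50388997  0.62814598] 5.6
(239, 162, 72, 41) [[239, 162], [260, 202], [310, 201], [284, 163], [283, 174], [269, 179], [273, 186], [270, 191], [275, 196], [268, 202], [265, 193], [254, 186], [243, 162]]
L corner 239 [162 163] bottom 202 260
244 (np.int64(164), np.int64(171))
248 (np.int64(171), np.int64(178))
256 (np.int64(168), np.int64(194))
258 (np.int64(190), np.int64(198))
260 (np.int64(191), np.int64(202))
264 (np.int64(192), np.int64(200))
```

>>> {"name": "step_arm", "arguments": {
  "plan": [
    [[1,0,4,0,-1],[3,0,8,0,-1],[4,0,12,0,-1],[6,0,16,0,-1],[7,0,20,0,-1],[8,0,24,0,-1],[9,0,28,0,-1],[9,0,28,0,-1]]
  ]
}}

```text
t: 6.27
eef_pos: [585.5, -12.4, 94.1]
tcp_rot: [3.141, -0.002, -3.058]
ft_force: [-1.2, -0.0, 4.4]
opening: 0.005
grip_force: 1.6
```

```bash
python3 g.py | grep -v '^0'
```

```text
[585.81386516 -12.3497787   94.2181829 ] [-2.53370842  0.14659295  3.85022428] 6.3167
(266, 164, 45, 46) [[285, 164], [274, 165], [282, 174], [279, 183], [267, 186], [271, 192], [266, 196], [271, 201], [268, 209], [310, 201]]
L corner 238 [169 170 171] bottom 210 258
244 (np.int64(175), np.int64(183))
248 (np.int64(185), np.int64(191))
256 (np.int64(198), np.int64(206))
258 (np.int64(197), np.int64(210))
260 (np.int64(197), np.int64(210))
264 (np.int64(207), np.int64(209))
```

>>> {"name": "step_arm", "arguments": {
  "plan": [
    [[1,0,2,0,-1],[1,0,4,0,-1],[2,0,6,0,-1],[2,0,8,0,-1],[3,0,10,0,-1],[3,0,12,0,-1],[4,0,14,0,-1],[4,0,14,0,-1]]
  ]
}}

```text
t: 6.98
eef_pos: [582.4, -12.7, 80.6]
tcp_rot: [-3.142, 0.0, -3.058]
ft_force: [-1.0, -0.1, 4.5]
opening: 0.007
grip_force: 2.6
```

>>> {"name": "step_arm", "arguments": {
  "plan": [
    [[0,0,1,0,-1],[0,0,2,0,-1],[1,0,3,0,-1],[1,0,4,0,-1],[1,0,4,0,-1],[1,0,4,0,-1]]
  ]
}}

```text
t: 7.48
eef_pos: [581.5, -12.8, 76.7]
tcp_rot: [-3.142, 0.0, -3.058]
ft_force: [-1.2, 0.0, 5.8]
opening: 0.001
grip_force: 3.0
```

>>> {"name": "step_arm", "arguments": {
  "plan": [
    [[0,0,1,0,-1],[0,0,2,0,-1],[0,0,2,0,-1],[0,0,2,0,-1]]
  ]
}}

```text
t: 7.82
eef_pos: [581.1, -12.8, 74.6]
tcp_rot: [3.142, -0.001, -3.058]
ft_force: [-3.7, 0.1, 6.7]
opening: -0.0
grip_force: 3.2
```

```bash
cat > f.py <<'E'
from h import *
f=[]
for i in range(5): env.read_camera('side');f.append(env.state()['ft_force'])
print(env.state()['eef_pos'],np.mean(f,0).round(2),np.std(f,0).round(2))
E
python3 f.py
```

```text
[581.12385853 -12.76725923  74.65382801] [-3.44 -0.87  6.55] [0.45 0.44 0.3 ]
```

>>> {"name": "step_arm", "arguments": {
  "plan": [
    [[1,0,1,0,-1],[1,0,2,0,-1],[1,0,2,0,-1],[1,0,2,0,-1]]
  ]
}}

```text
t: 8.4
eef_pos: [580.7, -12.8, 72.8]
tcp_rot: [-3.142, 0.001, -3.058]
ft_force: [-1.7, 0.1, 7.6]
opening: 0.007
grip_force: 3.2
```

```bash
python3 f.py
```

```text
[580.72598355 -12.83065486  72.8250443 ] [-1.4  -0.83  6.77] [0.32 0.33 0.21]
```

>>> {"name": "step_arm", "arguments": {
  "plan": [
    [[0,0,1,0,-1],[0,0,2,0,-1],[0,0,2,0,-1],[0,0,2,0,-1]]
  ]
}}

```text
t: 8.98
eef_pos: [580.4, -12.9, 70.7]
tcp_rot: [-3.142, -0.0, -3.058]
ft_force: [-2.4, -2.0, 7.1]
opening: 0.006
grip_force: 3.4
```

```bash
python3 f.py; python3 g.py | grep -v '^0'
```

```text
[580.32726005 -12.83484277  70.72375517] [-2.73 -0.72  6.75] [0.42 0.3  0.46]
[580.32128049 -12.86715484  70.73240742] [-2.21932996 -0.54316457  8.07121635] 9.2833
(237, 164, 73, 53) [[285, 164], [271, 168], [279, 185], [266, 191], [267, 212], [259, 202], [252, 201], [240, 174], [237, 175], [258, 216], [309, 201]]
L corner 237 [175 176] bottom 216 258
244 (np.int64(182), np.int64(190))
248 (np.int64(193), np.int64(198))
256 (np.int64(203), np.int64(213))
258 (np.int64(202), np.int64(216))
260 (np.int64(203), np.int64(215))
264 (np.int64(212), np.int64(213))
```

>>> {"name": "step_arm", "arguments": {
  "plan": [
    [[0,0,0.5,0,-1],[0,0,1,0,-1],[0,0,1.5,0,-1],[0,0,1.5,0,-1],[0,0,1.5,0,-1]]
  ]
}}

```text
t: 9.7
eef_pos: [580.0, -12.9, 69.2]
tcp_rot: [3.142, -0.001, -3.058]
ft_force: [-3.1, -0.7, 8.5]
opening: 0.004
grip_force: 3.9
```

```bash
python3 f.py
```

```text
[580.06101197 -12.87821282  69.22902953] [-4.07 -1.08  7.99] [0.63 0.58 0.58]
```

>>> {"name": "step_arm", "arguments": {
  "plan": [
    [[0.5,0,0.5,0,-1],[0.5,0,1,0,-1],[0.5,0,1,0,-1],[0.5,0,1,0,-1]]
  ]
}}

```text
t: 10.28
eef_pos: [579.9, -12.9, 68.3]
tcp_rot: [-3.141, 0.0, -3.058]
ft_force: [-2.9, -1.3, 8.3]
opening: 0.008
grip_force: 3.9
```

```bash
python3 f.py
```

```text
[579.92034979 -12.8944937   68.36021691] [-2.88 -0.76  7.99] [0.63 0.63 0.54]
```

>>> {"name": "step_arm", "arguments": {
  "plan": [
    [[0.5,0,0.5,0,-1],[0.5,0,1,0,-1],[0.5,0,1.5,0,-1],[0.5,0,1.5,0,-1],[0.5,0,1.5,0,-1]]
  ]
}}

```text
t: 10.95
eef_pos: [579.7, -12.9, 66.9]
tcp_rot: [-3.141, 0.001, -3.058]
ft_force: [-2.7, 0.0, 7.9]
opening: 0.007
grip_force: 3.9
```

```bash
python3 f.py
```

```text
[579.69040228 -12.93457192  66.92884045] [-1.9  -0.31  7.69] [0.64 0.48 0.39]
```

>>> {"name": "step_arm", "arguments": {
  "plan": [
    [[0.2,0,0.5,0,-1],[0.2,0,1,0,-1],[0.2,0,1.5,0,-1],[0.2,0,1.5,0,-1],[0.2,0,1.5,0,-1]]
  ]
}}

```text
t: 11.62
eef_pos: [579.5, -12.9, 65.5]
tcp_rot: [-3.141, 0.001, -3.058]
ft_force: [-2.6, -0.5, 8.2]
opening: 0.006
grip_force: 4.2
```

```bash
python3 f.py;python3 g.py | grep -v '^0'; python3 - <<'E'
import cv2
im=cv2.imread('pics/last.png')
E
```

```text
[579.45302852 -12.92652374  65.4758117 ] [-2.44 -0.67  8.53] [0.48 0.38 0.36]
[579.4440416  -12.93925675  65.4703166 ] [-2.23185052 -0.91062669  8.90106297] 11.9167
(237, 164, 73, 54) [[285, 164], [270, 168], [279, 183], [275, 191], [268, 193], [265, 203], [269, 210], [264, 214], [259, 203], [251, 201], [237, 176], [257, 217], [309, 201]]
L corner 237 [176 177 178] bottom 217 257
244 (np.int64(183), np.int64(191))
248 (np.int64(194), np.int64(199))
256 (np.int64(204), np.int64(215))
258 (np.int64(203), np.int64(217))
260 (np.int64(205), np.int64(216))
264 (np.int64(214), np.int64(215))
```

View pics/last.png

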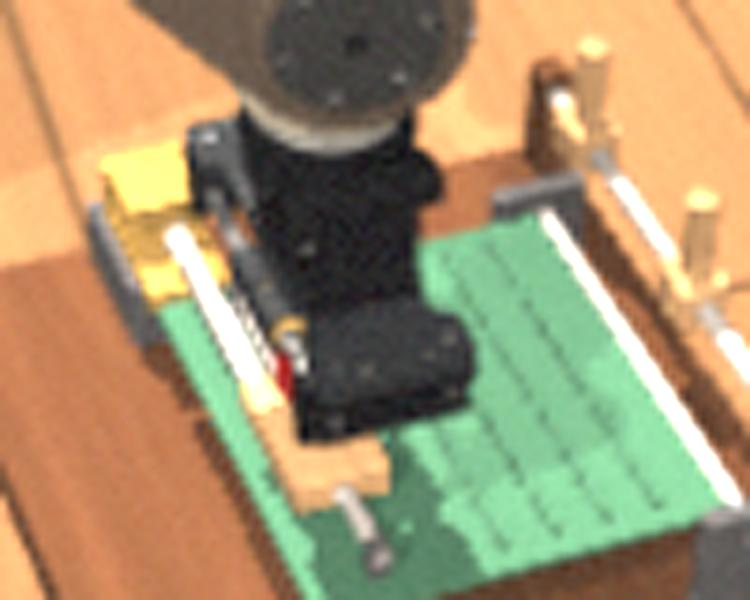

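>>> {"name": "step_arm", "arguments": {
  "plan": [
    [[0.2,0,0.5,0,-1],[0.2,0,1,0,-1],[0.2,0,1,0,-1],[0.2,0,1,0,-1]]
  ]
}}

```text
t: 12.25
eef_pos: [579.3, -13.0, 64.5]
tcp_rot: [-3.141, 0.001, -3.058]
ft_force: [-2.0, -0.2, 8.9]
opening: 0.002
grip_force: 4.4
```

```bash
python3 f.py
```

```text
[579.30588907 -12.98105215  64.52941724] [-2.47 -0.48  8.84] [0.76 0.21 0.38]
```

>>> {"name": "step_arm", "arguments": {
  "plan": [
    [[0.2,0,0.5,0,-1],[0.2,0,1,0,-1],[0.2,0,1,0,-1],[0.2,0,1,0,-1]]
  ]
}}

```text
t: 12.83
eef_pos: [579.2, -13.0, 63.6]
tcp_rot: [-3.141, 0.001, -3.058]
ft_force: [-2.6, 0.6, 8.9]
opening: 0.002
grip_force: 4.5
```

```bash
python3 f.py
```

```text
[579.17380838 -12.971117    63.55423861] [-2.75 -0.51  9.24] [0.38 0.73 0.37]
```

>>> {"name": "step_arm", "arguments": {
  "plan": [
    [[0.2,0,0.5,0,-1],[0.2,0,1,0,-1],[0.2,0,1,0,-1],[0.2,0,1,0,-1]]
  ]
}}

```text
t: 13.42
eef_pos: [579.0, -13.0, 62.6]
tcp_rot: [-3.141, 0.001, -3.058]
ft_force: [-2.0, 0.7, 8.6]
opening: 0.006
grip_force: 4.6
```

```bash
python3 f.py; python3 g.py | grep -v '^0'
```

```text
[579.03836137 -12.97221221  62.6084123 ] [-2.27 -0.09  9.2 ] [0.71 0.61 0.47]
[579.03139768 -12.98210799  62.59619397] [-2.8823361  -0.08300601  9.75890588] 13.7167
(237, 164, 73, 55) [[285, 164], [270, 169], [279, 183], [274, 192], [266, 194], [266, 214], [259, 204], [251, 202], [240, 176], [237, 177], [258, 218], [309, 201]]
L corner 237 [177 178 179] bottom 218 258
244 (np.int64(184), np.int64(192))
248 (np.int64(195), np.int64(200))
256 (np.int64(206), np.int64(215))
258 (np.int64(204), np.int64(218))
260 (np.int64(205), np.int64(217))
264 (np.int64(202), np.int64(216))
```

>>> {"name": "step_arm", "arguments": {
  "plan": [
    [[0.2,0,0.5,0,-1],[0.2,0,1,0,-1],[0.2,0,1,0,-1],[0.2,0,1,0,-1]]
  ]
}}

```text
t: 14.05
eef_pos: [578.9, -13.0, 61.6]
tcp_rot: [-3.141, 0.001, -3.058]
ft_force: [-2.5, -0.4, 8.8]
opening: 0.003
grip_force: 4.7
```

```bash
python3 f.py
```

```text
[578.89413595 -13.00395342  61.62986772] [-2.   -0.02  9.17] [0.61 0.52 0.31]
```

>>> {"name": "step_arm", "arguments": {
  "plan": [
    [[0.2,0,0.5,0,-1],[0.2,0,1,0,-1],[0.2,0,1,0,-1],[0.2,0,1,0,-1]]
  ]
}}

```text
t: 14.63
eef_pos: [578.8, -13.0, 60.7]
tcp_rot: [-3.141, 0.001, -3.058]
ft_force: [-2.0, -0.7, 10.0]
opening: 0.008
grip_force: 4.7
```

```bash
python3 f.py
```

```text
[578.76192834 -13.03580234  60.6572308 ] [-1.89 -0.11  9.29] [0.28 0.65 0.58]
```

>>> {"name": "step_arm", "arguments": {
  "plan": [
    [[0.2,0,0.5,0,-1],[0.2,0,1,0,-1],[0.2,0,1,0,-1],[0.2,0,1,0,-1]]
  ]
}}

```text
t: 15.22
eef_pos: [578.7, -13.0, 59.7]
tcp_rot: [-3.141, 0.002, -3.058]
ft_force: [-1.2, 0.4, 9.3]
opening: 0.005
grip_force: 4.8
```

```bash
python3 f.py; python3 g.py | grep -v '^0'
```

```text
[578.63588527 -13.0337766   59.676238  ] [-1.49 -0.09  9.43] [0.5  0.29 0.35]
[578.64261938 -13.03429272  59.68490128] [-1.33095033  0.6867302   9.16834674] 15.5167
(237, 164, 73, 55) [[285, 164], [270, 168], [279, 186], [266, 195], [270, 198], [264, 203], [269, 211], [266, 214], [259, 204], [252, 204], [237, 177], [258, 218], [309, 201]]
L corner 237 [177 178 179] bottom 218 258
244 (np.int64(184), np.int64(193))
248 (np.int64(195), np.int64(201))
256 (np.int64(205), np.int64(216))
258 (np.int64(205), np.int64(218))
260 (np.int64(206), np.int64(217))
264 (np.int64(203), np.int64(216))
```

>>> {"name": "step_arm", "arguments": {
  "plan": [
    [[0.2,0,0.5,0,-1],[0.2,0,1,0,-1],[0.2,0,1,0,-1],[0.2,0,1,0,-1]]
  ]
}}

```text
t: 15.85
eef_pos: [578.5, -13.0, 58.7]
tcp_rot: [-3.141, 0.002, -3.058]
ft_force: [-1.5, -0.4, 8.9]
opening: 0.009
grip_force: 4.8
```

```bash
python3 f.py
```

```text
[578.5421249  -13.06031937  58.7206858 ] [-1.49  0.16  9.76] [0.45 0.28 0.48]
```

>>> {"name": "step_arm", "arguments": {
  "plan": [
    [[0.2,0,0.5,0,-1],[0.2,0,1,0,-1],[0.2,0,1,0,-1],[0.2,0,1,0,-1]]
  ]
}}

```text
t: 16.43
eef_pos: [578.5, -13.1, 58.1]
tcp_rot: [-3.141, 0.002, -3.058]
ft_force: [-2.6, -0.4, 13.8]
opening: 0.003
grip_force: 6.8
```

```bash
python3 f.py
```

```text
[578.53899054 -13.08115695  58.10294356] [-1.93 -0.11 13.22] [0.54 0.3  0.34]
```

>>> {"name": "step_arm", "arguments": {
  "plan": [
    [[0,1,-0.1,0,-1],[0,3,-0.1,0,-1],[0,5,-0.1,0,-1],[0,7,-0.1,0,-1],[0,9,-0.1,0,-1],[0,11,-0.1,0,-1],[0,12,-0.1,0,-1],[0,12,-0.1,0,-1]]
  ]
}}

```text
t: 17.35
eef_pos: [577.5, -1.4, 58.2]
tcp_rot: [-3.141, 0.002, -3.058]
ft_force: [-2.4, -1.3, 13.9]
opening: 0.005
grip_force: 6.8
```

```bash
python3 f.py; cat > pg.py <<'E'
from h import *
c=env.read_camera('side');hsv=cv2.cvtColor(c,cv2.COLOR_BGR2HSV)
m=cv2.inRange(hsv,(0,190,70),(6,255,255))[150:220,220:320];ys,xs=np.nonzero(m);print('red',len(xs),xs.mean()+220 if len(xs) else 0,ys.mean()+150 if len(xs) else 0)
# wood block right(-y) lower edge & bright wood centroid
m=cv2.inRange(hsv,(10,90,130),(22,190,255))[185:215,235:285];ys,xs=np.nonzero(m)
print('wood',len(xs),xs.mean()+235,ys.mean()+185,xs.max()+235,ys.max()+185)
E
python3 pg.py
```

```text
[577.52435824  -1.39517544  58.19293704] [-2.65 -1.77 13.52] [0.19 0.4  0.43]
red 0 0 0
wood 377 245.27320954907162 200.6419098143236 264 214
```

>>> {"name": "step_arm", "arguments": {
  "plan": [
    [[0,1,-0.2,0,-1],[0,3,-0.2,0,-1],[0,5,-0.2,0,-1],[0,7,-0.2,0,-1],[0,9,-0.2,0,-1],[0,11,-0.2,0,-1],[0,12,-0.2,0,-1],[0,12,-0.2,0,-1]]
  ]
}}

```text
t: 18.32
eef_pos: [576.5, 10.7, 58.4]
tcp_rot: [-3.141, 0.002, -3.058]
ft_force: [-2.6, -1.7, 13.2]
opening: 0.006
grip_force: 6.5
```

```bash
python3 f.py;python3 pg.py
```

```text
[576.42254585  10.68686836  58.3493819 ] [-2.3  -1.71 13.3 ] [0.68 0.45 0.5 ]
red 2 249.0 181.5
wood 366 245.04644808743168 199.93715846994536 263 214
```

>>> {"name": "step_arm", "arguments": {
  "plan": [
    [[0,1,0,0,-1],[0,2.5,0,0,-1],[0,4,0,0,-1],[0,5.5,0,0,-1],[0,7,0,0,-1],[0,8.5,0,0,-1],[0,10,0,0,-1],[0,10,0,0,-1]]
  ]
}}

```text
t: 19.28
eef_pos: [575.6, 20.6, 58.4]
tcp_rot: [-3.141, 0.002, -3.058]
ft_force: [-2.8, -1.8, 14.0]
opening: 0.005
grip_force: 6.6
```

```bash
python3 f.py;python3 pg.py
```

```text
[575.57441753  20.60849812  58.36850574] [-2.29 -1.7  13.21] [0.22 0.29 0.33]
red 2 248.0 179.0
wood 363 244.54545454545453 199.52892561983472 262 214
```

>>> {"name": "step_arm", "arguments": {
  "plan": [
    [[0,0.7,0,0,-1],[0,1.4,0,0,-1],[0,2.1,0,0,-1],[0,2.8,0,0,-1],[0,3.5,0,0,-1],[0,4.2,0,0,-1],[0,5,0,0,-1],[0,5,0,0,-1]]
  ]
}}

```text
t: 20.25
eef_pos: [575.2, 25.5, 58.4]
tcp_rot: [-3.141, 0.002, -3.058]
ft_force: [-2.9, -2.7, 12.8]
opening: 0.006
grip_force: 6.6
```

```bash
python3 f.py;python3 pg.py
```

```text
[575.16090139  25.44407689  58.35926789] [-2.55 -2.83 13.22] [0.49 0.35 0.36]
red 1 248.0 180.0
wood 355 244.4619718309859 199.29014084507043 262 214
```

>>> {"name": "step_arm", "arguments": {
  "plan": [
    [[0,0.5,0,0,-1],[0,1,0,0,-1],[0,1.5,0,0,-1],[0,2,0,0,-1],[0,2,0,0,-1]]
  ]
}}

```text
t: 20.97
eef_pos: [575.0, 27.4, 58.4]
tcp_rot: [-3.141, 0.002, -3.058]
ft_force: [-2.6, -3.7, 12.9]
opening: 0.006
grip_force: 6.7
```

```bash
python3 f.py;python3 pg.py
```

```text
[575.00043945  27.40009173  58.37133823] [-2.65 -3.61 13.16] [0.58 0.58 0.21]
red 2 248.0 179.5
wood 351 244.4188034188034 199.2051282051282 261 214
```

```bash
cat > ed.py <<'E'
from h import *
ex=np.array([.9966,.0829,0]);ey=np.array([-.0829,.9966,0]);O=np.array([628.5,12.5,0])
th=-.045
def W(a,h,y): return O+(120-a*np.cos(th)+h*np.sin(th))*ex+y*ey+np.array([0,0,75+a*np.sin(th)+h*np.cos(th)])
c=env.read_camera('side');hsv=cv2.cvtColor(c,cv2.COLOR_BGR2HSV)
Y=np.arange(-60,120,3)
for a,h in((186,26),(178,27)):
    q=proj('side',[W(a,h,y) for y in Y]).astype(np.float32)
    s=cv2.remap(c,q[:,0].reshape(1,-1),q[:,1].reshape(1,-1),1)
    print(a,[(int(y),)+tuple(int(k) for k in v) for y,v in zip(Y,s[0])])
E
python3 ed.py
```

```text
186 [(-60, 68, 91, 60), (-57, 68, 90, 60), (-54, 69, 90, 60), (-51, 70, 89, 60), (-48, 69, 89, 60), (-45, 69, 90, 61), (-42, 69, 90, 62), (-39, 69, 90, 61), (-36, 69, 91, 60), (-33, 70, 91, 61), (-30, 70, 90, 62), (-27, 71, 91, 63), (-24, 73, 98, 88), (-21, 81, 114, 138), (-18, 82, 118, 151), (-15, 83, 121, 160), (-12, 84, 122, 161), (-9, 89, 129, 171), (-6, 97, 142, 189), (-3, 99, 145, 193), (0, 99, 144, 193), (3, 97, 142, 189), (6, 95, 140, 186), (9, 95, 138, 185), (12, 95, 138, 185), (15, 93, 137, 182), (18, 91, 134, 177), (21, 92, 134, 176), (24, 91, 134, 176), (27, 93, 136, 180), (30, 94, 138, 182), (33, 94, 138, 183), (36, 96, 139, 184), (39, 97, 140, 185), (42, 95, 139, 183), (45, 115, 170, 204), (48, 142, 211, 232), (51, 154, 223, 238), (54, 159, 228, 241), (57, 157, 226, 240), (60, 161, 230, 241), (63, 166, 231, 241), (66, 184, 231, 239), (69, 207, 232, 239), (72, 217, 231, 238), (75, 225, 233, 238), (78, 224, 232, 237), (81, 226, 234, 240), (84, 217, 227, 234), (87, 217, 227, 235), (90, 218, 229, 236), (93, 219, 229, 237), (96, 212, 224, 233), (99, 215, 226, 235), (102, 219
[... 612 characters left out ...]
 (12, 92, 132, 176), (15, 77, 110, 146), (18, 60, 82, 107), (21, 41, 51, 66), (24, 36, 42, 52), (27, 29, 30, 36), (30, 25, 25, 29), (33, 40, 48, 60), (36, 54, 74, 95), (39, 70, 100, 131), (42, 73, 107, 140), (45, 72, 103, 139), (48, 71, 100, 142), (51, 68, 93, 144), (54, 66, 91, 146), (57, 68, 96, 154), (60, 71, 100, 160), (63, 79, 111, 163), (66, 81, 111, 157), (69, 76, 95, 136), (72, 73, 80, 113), (75, 103, 109, 131), (78, 106, 112, 123), (81, 89, 98, 96), (84, 83, 95, 88), (87, 84, 95, 88), (90, 78, 92, 93), (93, 66, 86, 101), (96, 74, 99, 119), (99, 69, 98, 120), (102, 71, 115, 143), (105, 80, 145, 185), (108, 99, 167, 208), (111, 101, 177, 223), (114, 96, 172, 219), (117, 98, 168, 214)]
```

>>> {"name": "step_arm", "arguments": {
  "plan": [
    [[0,0.5,0,0,-1],[0,1,0,0,-1],[0,1.5,0,0,-1],[0,2,0,0,-1],[0,2,0,0,-1]]
  ]
}}

```text
t: 21.73
eef_pos: [574.8, 29.4, 58.4]
tcp_rot: [-3.141, 0.002, -3.058]
ft_force: [-2.7, -3.6, 13.5]
opening: 0.004
grip_force: 6.7
```

```bash
python3 f.py;python3 ed.py|head -1|cut -c200-700
```

```text
[574.80998353  29.38683638  58.35365636] [-2.8  -3.55 13.52] [0.41 0.3  0.32]
, 71, 92, 62), (-27, 70, 90, 61), (-24, 68, 89, 67), (-21, 67, 90, 83), (-18, 73, 103, 119), (-15, 78, 113, 146), (-12, 81, 118, 155), (-9, 84, 123, 163), (-6, 90, 132, 174), (-3, 95, 139, 185), (0, 98, 141, 189), (3, 98, 141, 189), (6, 97, 140, 187), (9, 96, 141, 186), (12, 96, 141, 185), (15, 94, 139, 183), (18, 92, 135, 178), (21, 92, 134, 177), (24, 91, 134, 176), (27, 92, 135, 177), (30, 91, 135, 177), (33, 92, 135, 177), (36, 92, 136, 178), (39, 94, 138, 182), (42, 95, 139, 183), (45, 95, 1
```

>>> {"name": "step_arm", "arguments": {
  "plan": [
    [[0,0.5,0,0,-1],[0,1,0,0,-1],[0,1.5,0,0,-1],[0,2,0,0,-1],[0,2,0,0,-1]]
  ]
}}

```text
t: 22.45
eef_pos: [574.7, 31.1, 58.4]
tcp_rot: [-3.14, 0.002, -3.058]
ft_force: [-2.9, -6.3, 13.6]
opening: 0.005
grip_force: 6.8
```

```bash
python3 f.py;python3 ed.py|head -1|cut -c220-440
```

```text
[574.69998741  31.07293034  58.40588585] [-2.78 -5.59 13.6 ] [0.65 0.45 0.64]
 68, 89, 59), (-24, 68, 90, 60), (-21, 70, 91, 61), (-18, 72, 101, 105), (-15, 76, 110, 140), (-12, 80, 116, 152), (-9, 83, 120, 158), (-6, 83, 121, 160), (-3, 91, 132, 175), (0, 98, 142, 188), (3, 98, 142, 189), (6, 97,
```

>>> {"name": "step_arm", "arguments": {
  "plan": [
    [[0,0.3,0,0,-1],[0,0.6,0,0,-1],[0,0.8,0,0,-1],[0,0.8,0,0,-1]]
  ]
}}

```text
t: 23.08
eef_pos: [574.8, 31.6, 58.4]
tcp_rot: [-3.14, 0.002, -3.058]
ft_force: [-2.2, -8.0, 13.8]
opening: 0.006
grip_force: 6.6
```

```bash
python3 f.py;python3 ed.py|head -1|cut -c220-440
```

```text
[574.77430095  31.55511571  58.38704728] [-2.5  -7.84 13.68] [0.34 0.36 0.62]
 70, 91, 61), (-24, 70, 91, 62), (-21, 68, 90, 62), (-18, 74, 101, 106), (-15, 79, 112, 142), (-12, 80, 116, 152), (-9, 82, 119, 158), (-6, 83, 121, 160), (-3, 90, 131, 175), (0, 96, 141, 188), (3, 96, 140, 188), (6, 96,
```

>>> {"name": "step_arm", "arguments": {
  "plan": [
    [[0,-0.4,0,0,-1],[0,-0.6,-0.3,0,-1],[0,-0.6,-0.8,0,-1],[0,-0.6,-1.4,0,-1],[0,-0.6,-2,0,-1],[0,-0.6,-3,0,-1],[0,-0.6,-4,0,-1],[0,-0.6,-5,0,-1]]
  ]
}}

```text
t: 24.05
eef_pos: [573.6, 32.2, 62.0]
tcp_rot: [3.141, -0.001, -3.058]
ft_force: [-0.2, -0.8, 0.0]
opening: 0.005
grip_force: 0.0
```

```bash
python3 f.py;python3 ed.py|head -1|cut -c220-440;python3 g.py | grep -v '^0'
```

```text
[573.72163928  32.15457097  62.00764428] [0.   0.05 0.15] [0.42 0.3  0.44]
 71, 92, 61), (-24, 70, 91, 61), (-21, 69, 90, 61), (-18, 70, 93, 84), (-15, 76, 104, 120), (-12, 82, 117, 148), (-9, 83, 120, 157), (-6, 83, 121, 159), (-3, 88, 129, 170), (0, 95, 141, 187), (3, 98, 144, 191), (6, 98, 14
[573.83096868  32.09982925  62.09540612] [-0.02623001 -0.67336034  1.20396928] 24.4
(237, 164, 73, 55) [[285, 164], [271, 168], [271, 181], [260, 184], [263, 192], [259, 194], [268, 208], [266, 214], [256, 198], [247, 195], [241, 178], [237, 177], [257, 218], [309, 201]]
L corner 237 [177 178 179] bottom 218 257
244 (np.int64(188), np.int64(192))
248 (np.int64(196), np.int64(200))
256 (np.int64(198), np.int64(216))
258 (np.int64(202), np.int64(218))
260 (np.int64(184), np.int64(217))
264 (np.int64(184), np.int64(216))
```

>>> {"name": "step_arm", "arguments": {
  "plan": [
    [[0,-1,-10,0,-1],[0,-2,-25,0,-1],[0,-2,-45,0,-1],[0,-2,-70,0,-1],[0,-2,-95,0,-1],[0,-2,-120,0,-1],[0,-2,-140,0,-1],[0,-2,-140,0,-1]]
  ]
}}

```text
t: 25.07
eef_pos: [575.6, 29.9, 207.1]
tcp_rot: [-3.141, 0.007, -3.058]
ft_force: [-0.1, 0.0, -0.3]
opening: 0.008
grip_force: 0.0
```

```bash
python3 f.py;python3 ed.py|head -1|cut -c220-440;python3 g.py | grep -v '^0'|tail -7
```

```text
[573.5733772   30.0324747  201.28074065] [ 0.15  0.29 -0.23] [0.41 0.66 0.34]
(-30, 84, 109, 73), (-27, 74, 95, 64), (-24, 70, 90, 60), (-21, 69, 89, 61), (-18, 68, 91, 81), (-15, 74, 103, 118), (-12, 80, 114, 146), (-9, 80, 116, 154), (-6, 80, 117, 156), (-3, 88, 128, 171), (0, 102, 150, 197), (3,
L corner 237 [177 178 179] bottom 218 257
244 (np.int64(187), np.int64(192))
248 (np.int64(196), np.int64(200))
256 (np.int64(172), np.int64(216))
258 (np.int64(172), np.int64(218))
260 (np.int64(171), np.int64(218))
264 (np.int64(170), np.int64(216))
```

The plate stays down, the slide is home, and the robot is clear, so I'm handing the job in.

```bash
python3 -c "
from cell import env
print(env.job_done())"
```

```text
the job is handed in; nothing more can be done
None
```

The job is handed in: I pressed the plate down until the tongue met the ledge (13 N at the tool) and slid the peg slide about 45 mm to its stop (8 N at the tool). The last images showed the catch holding the plate near level with the arm clear; no verdict came back.

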